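Gauge a bar with the flip stop of a hacksaw jig

ROBOT

A 7-joint arm with a two-finger parallel gripper is mounted at the origin on the work surface. World frame = base frame: x ahead of the robot, y to its left, z up, the work surface at z = 0. Lengths are in m, angles in rad, forces in N, time in s.
With the tool pointing down it reaches from about 0.35 to 0.9 m from the base axis. Payload 8.1 kg.
Tool frame: the origin (TCP) lies at the centre of the arm's flange, where the gripper is bolted on; the fingertips stand 178 mm ahead of it and the grasp point (between the pads) lies 159 mm ahead of it; z points along the fingers, y is the direction in which the jaws open and shut (so a half turn about z gives the same grasp; the last joint's range is limited). The gripper opens to 92 mm and grips with 3 to 60 N. Pads are 19 mm wide; open, the fingers measure 130 mm over their backs; the gripper's body (75 mm by 190 mm) begins 47 mm behind the grasp point.
Start: joints at [-1.41, 0.434, 0.025, 1.573, -0.012, 1.134, -0.075], TCP at [0.163, 0.603, 0.405] pointing down, gripper open.
Joint ranges: [-2.62, 2.62], [-0.44, 2.09], [-1.27, 1.32], [0.08, 2.57], [-1.32, 4.46], [0.12, 2], [-2.74, 2.74]. Speed limits (rad/s): [2.22, 2.22, 3.01, 3.01, 3.14, 3.14, 3.14].

INTERFACE

Orientations are given as a rotation vector (axis times angle).
In Python, from cell import arm gives the robot as it stands. The module is installed in compiled form; this text tells all that it offers.
- The arm moves only by the tool move_arm, never from a script. Its argument "steps" is a list of rows, each a list of 4 numbers: the shift along the tool's x, y, z in mm, then the turn about the tool's z in rad. In form: [[x, y, z, twist], ...]. A call has 1 to 20 rows; each row is the pose to reach, as a shift and turn from the pose commanded when the call began, along the tool's axes at that moment; what a row does not reach only later rows make up. A row lasts 1/8 s, in which the tool goes at most 62.5 mm and 10.7 degrees, less where a joint would pass 70% of its speed; a pose out of reach is approached as far as the arm can. A call with a gripper value outside its range is refused whole. "grip" is the finger opening in mm, from 0 to 91.8, set as the call begins (left out, the last holds). The fingers move at their own pace and stop on an object; "grip_force" is the grip in N (left out, the last holds). Time passes only in rows, so rows that repeat a pose let the fingers close. It gives the time, the measured TCP pose, the force and the opening at its end, in the units of the state.
- arm.observe(): the state, without advancing time (a new reading comes with each control period).
- arm.get_image(name): name is "scene" or "top" or "wrist"; returns the picture (400x640x3 uint8, red, green, blue); there is no depth.
- arm.camera_info(name): a dict with "mtx" (3x3 intrinsics, pixels), "pose" (4x4, takes a point from camera to world coordinates); the wrist camera has in their place "T_tool_cam" (4x4, takes a point from camera to tool coordinates, whose origin is the TCP and whose axes are the flange's). Camera axes: x right, y down, z forward; pixel columns grow to the right and rows downward; lengths in m; the calibration is good to about 2 mm. A picture is of the moment at which its call begins: read the wrist's pose just before it. camera_info takes no time and is no camera call.
- arm.sign_off(): hands the job in, once; it reports no verdict.
The state is a dict: "clock": time; "joints": joint angles; "dq": joint speeds; "joint_efforts": joint torques, N m; "position": TCP position; "ee_rot": TCP orientation; "force": force on the tool from outside, world axes, zero at the start; "ft_torque": the same for the moment, N m; "width": opening from 0.0 (shut) to 1.0 (fully open).
Only numpy, scipy, OpenCV 4.12 (cv2) and the standard library are available. Lean on these libraries where they do the work, as an engineer would, in place of code of your own. Each camera call takes 0.05 s, during which the arm holds its last target.

TASK

Get the square aluminium bar set to length in the hacksaw jig: swing the flip stop down onto the fence, then bring the bar flat against the fence and slide it along until its end sits snugly on the stop's bolt head, pushing only gently because the stop's clamp slips if it is shoved. Then swing the stop fully back up out of the saw's way, leaving the bar lying exactly where it was gauged and the other things on the bench alone.

Things in the scene. Friction and masses are not known exactly. Their poses are not given: they have to be found in the camera images.
- jig: Hacksaw jig screwed to the bench: wooden plank 170 (x) x 460 (y) x 22 mm high, a dark angle-iron fence standing on it. Origin: centre of the plank's underside, at bench level. y runs along the fence, x points away from the robot. The fence face for the bar is the plane x = +35 mm, facing -x. The bed before it (x -85 to +35, z = 22 mm) is flat.
- slot (a point): Where the 3 mm saw slot crosses the top of the fence face (jig x +35, y -50, z +60 mm). Axes as the jig's. The fence, 6 mm thick, stands 38 mm above the bed and runs from jig y -225 to +225 mm. Behind it, 9 to 49 mm from its face, two wooden saw-guide cheeks stand on either side of the slot (22 mm each way), 17 mm higher than the fence.
- bar: The workpiece: a solid square aluminium bar 25 x 200 x 25 mm, about 0.34 kg, long axis = its y. Origin: centre of its underside, z up. It starts lying loose on the jig's bed, clear of the fence and some way short of the stop, its y within about 10 degrees of the jig's +y (towards the stop). Sliding it takes about 2 to 5 N.
- bar_lead (a point): Centre of the bar's +y end face (the end that goes against the stop's bolt head), 12.5 mm above its underside. Axes as the bar's.
- bar_tail (a point): Centre of the bar's -y end face (the far end, where it can be pushed), 12.5 mm above its underside. Axes as the bar's.
- nose (a point): Spot on the flip stop's nose, on its -y side, where the gauging bolt comes out, as it is with the stop down: 12.5 mm before the fence face, 12.5 mm above the bed. Fixed to the clamp block, so it does not swing. Axes as the jig's. The bolt's flat 12 mm head points to -y and stands 7 to 23 mm off the nose, as last set and locked; its setting is not reported: find it by touch.
- hinge (a point): Middle of the flip stop's hinge axis, which runs along the jig's y; 31 mm behind the fence face, 46 mm above the bed. Axes parallel to the jig's. The clamp block ears beside it reach 16 mm to either side along y and 8 mm above it.
- flip (a joint): Angle of the flip stop, rad. 0 = fully down: its arm lies on the fence top and its nose (18 mm along y, 22 mm along x, 3 mm before the fence face, lower end 4 mm above the bed) blocks the bed. It grows as the stop swings up and back, away from the robot, to its limit 1.9 (1.57 = upright). A stiff hinge: stays where left, takes about 1 to 4 N at the knob to turn.
- knob (a point): Centre of the black ball knob, 20 mm in diameter, on an 8 mm stem: handle of the flip stop. At joint 0 it stands 45 mm before the hinge (-x) and 23 mm above it, and circles the hinge axis at 50.5 mm radius. It can be pinched from above along the jig's y at any angle; it slips a little in the fingers, so finish by pressing down on its top.
- socket: Bystander: spark plug socket, steel, 25 mm diameter, 65 mm tall, standing on the jig's plank beyond the stop end. Origin: centre of its foot.
- lens: Bystander: orange translucent indicator lens, 62 mm diameter, 36 mm high, on the bench. Origin: centre of its underside.
- mirror_stem: Bystander: bent chrome mirror stem, 11 mm rod about 200 mm long, lying behind the jig. Origin: near the middle of its straight part, on the bench.
- pry_bar: Bystander: short stainless pry bar, 200 x 16 x 7 mm with a lifted tip, lying on the bench in front, parallel to the bench edge. Origin: its middle, on the bench.
- hacksaw: Bystander: hacksaw lying flat, about 410 x 130 mm, 24 mm high, at the right. Origin: near its middle, on the bench.
- grease_tin: Bystander: small round tin, 66 mm diameter, 75 mm tall. Origin: centre of its underside.
Not all that is in view belongs to the job. Of the things like the bar, leave any that is blue or red; of the rest the larger one is meant.

How it is judged:
On the way, in this order (a step that is already met when the one before it is completed fails the run):
1. the flip stop is fully down on the fence (value of joint flip below 0.06 rad), for 0.2 s.
2. the bar, flat along the fence, is held snugly with its end on the lowered stop's bolt head (at least 3 N) (value of joint flip below 0.06 rad and contact force between bar and flip above 3 N and x of each of bar_lead, bar_tail in the frame of jig above 0.0205 m), for 0.25 s.
At the end, for the whole second after the job is handed in: The flip stop is swung up (more than 1.4 rad), and the bar lies at rest on the bed, its end within 1.5 mm of the plane of the stop's bolt head and both its ends within 2 mm of touching the fence (value of joint flip above 1.4 rad and x of each of bar_lead, bar_tail in the frame of jig above 0.0205 m and z of bar_lead in the frame of jig below 0.037 m and linear speed of bar below 0.01 m/s and y of bolt_c0 in the frame of bar_lead between 0.0005 and 0.0035 m).
It fails at once if the bar is shoved against the stop with more than 15 N, so that its clamp slips (contact force between bar and flip above 15 N).
It fails at once if a bystander is moved by more than 15 mm (distance of any of socket, lens, mirror_stem, pry_bar, hacksaw, grease_tin from where it was at the start of the episode above 0.015 m).
It also fails if it takes over 72 s, if anything falls off the work surface, if the arm or the gripper's body presses on something with over 40 N, if the wrist force passes 120 N, or if a joint passes its speed limit or range.

## Working session

There is one attempt and no reset: what is moved stays moved. The work goes in short steps, Python scripts to look and compute and a tool call to move; the robot and the scene stay as the last step left them, time stands still between calls to the robot, and variables do not carry over. Pictures are saved under pics/ and viewed, and the job is handed in when it is done.

Besides the shell and the picture viewer there is one more tool, called after "Request:" in YAML: its name, and indented under it one key for each argument. move_arm: Moves the arm, as the interface text tells. Its arguments: {"type":"object","properties":{"steps":{"type":"array"},"grip":{"type":"number"},"grip_force":{"type":"number"}},"required":["steps"]}

```bash
mkdir -p pics; ls
python3 - <<'E'
from cell import arm
import cv2,numpy as np
s=arm.observe();print(s)
for n in ["scene","top"]:
    im=arm.get_image(n);cv2.imwrite(f"pics/{n}0.png",im[:,:,::-1]);c=arm.camera_info(n);print(n,np.round(c["mtx"],1).tolist(),np.round(c["pose"],4).tolist())
print(arm.camera_info("wrist"))
E
```

```text
pics
{'clock': 0.0, 'joints': array([-1.4096265 ,  0.43519634,  0.02498433,  1.5740645 , -0.01161217,
        1.13400617, -0.07510963]), 'dq': array([-0.00219537,  0.00127285, -0.00088782,  0.00018497,  0.00023195,
        0.00130228,  0.00062726]), 'joint_efforts': array([-5.90979507e-04, -6.67846942e+01,  9.84579921e-01, -3.14454317e+01,
       -6.06160238e-02,  4.33460448e-02,  1.58605894e-04]), 'position': array([0.16292618, 0.60315692, 0.40397406]), 'ee_rot': array([-4.13266636e-01, -3.11422149e+00,  2.39946462e-03]), 'force': array([ 0.25490577, -0.01353867,  0.53624313]), 'ft_torque': array([-0.02471958,  0.01551812,  0.00501719]), 'width': 0.9991802924942775}
scene [[451.2, 0.0, 323.2], [0.0, 451.2, 202.8], [0.0, 0.0, 1.0]] [[-0.1108, 0.6938, -0.7116, 1.3733], [0.9938, 0.0713, -0.0852, -0.0107], [-0.0084, -0.7166, -0.6974, 0.9994], [0.0, 0.0, 0.0, 1.0]]
top [[398.5, 0.0, 324.5], [0.0, 398.5, 202.5], [0.0, 0.0, 1.0]] [[-0.0154, -0.9963, 0.084, 0.3599], [-0.9999, 0.016, 0.0061, -0.1049], [-0.0074, -0.0839, -0.9964, 1.1636], [0.0, 0.0, 0.0, 1.0]]
{'mtx': array([[333.21774504,   0.        , 321.99671732],
       [  0.        , 333.21774504, 197.53560131],
       [  0.        ,   0.        ,   1.        ]]), 'T_tool_cam': array([[-9.77361043e-04, -9.67716877e-01, -2.52037877e-01,
         6.75226319e-02],
       [ 9.99999473e-01, -1.02501694e-03,  5.77915635e-05,
        -6.17240373e-05],
       [-3.14268965e-04, -2.52037688e-01,  9.67717368e-01,
         1.99651825e-02],
       [ 0.00000000e+00,  0.00000000e+00,  0.00000000e+00,
         1.00000000e+00]])}
```

View pics/scene0.png

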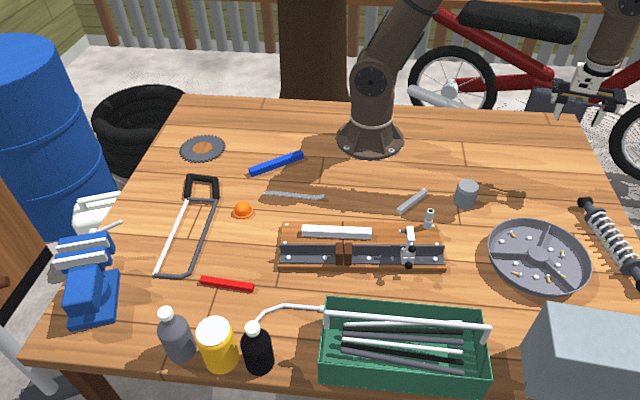

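View pics/top0.png

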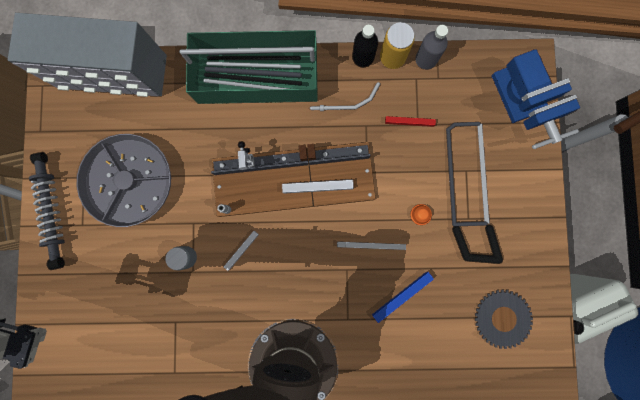

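Candidates for the bar: silver bar on the jig's bed at top px (318,186), small grey bar on the bench at (241,251), blue at (403,297) and red at (411,121). By the description it is the large silver one on the bed. I'll check that in a close crop.

Run:
```python
import cv2
a=cv2.imread("pics/top0.png")[125:230,200:390];cv2.imwrite("pics/topc.png",cv2.resize(a,None,fx=4.2,fy=4.2,interpolation=cv2.INTER_CUBIC))
a=cv2.imread("pics/scene0.png")[200:280,265:455];cv2.imwrite("pics/scenec.png",cv2.resize(a,None,fx=4.2,fy=4.2,interpolation=cv2.INTER_CUBIC))
```

```text
(no output)
```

View pics/topc.png

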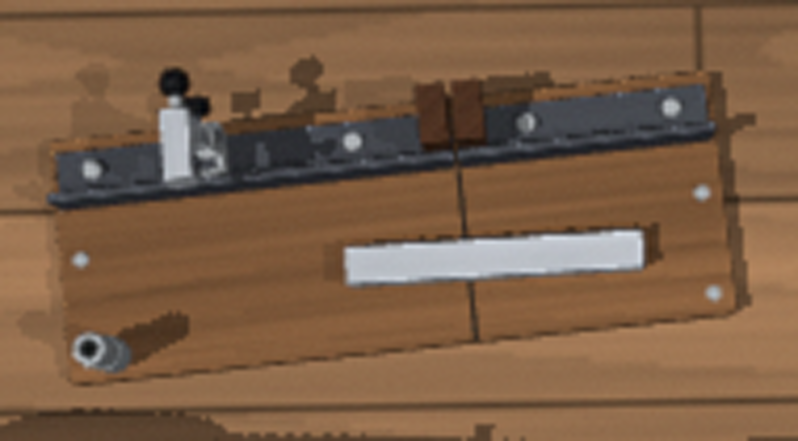

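View pics/scenec.png

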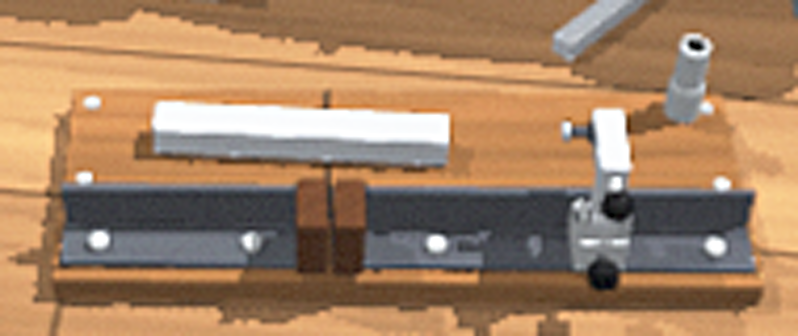

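The crop confirms the silver bar at top px (318,186), about 200 mm long. The stop is up, and its black knob is at top px (241,144). Next I fit the jig pose from both fixed views.

```bash
cat > h.py <<'E'
import numpy as np,cv2
from scipy.optimize import least_squares
from scipy.spatial.transform import Rotation as R
from cell import arm
def cam(n,st=None):
    c=arm.camera_info(n)
    if n=="wrist":
        T=np.eye(4);T[:3,:3]=R.from_rotvec(st["ee_rot"]).as_matrix();T[:3,3]=st["position"]
        return c["mtx"],T@c["T_tool_cam"]
    return c["mtx"],c["pose"]
def proj(KP,p):
    K,P=KP;q=(np.atleast_2d(p)-P[:3,3])@P[:3,:3];u=q@K.T;return u[:,:2]/u[:,2:]
def ray(KP,uv):
    K,P=KP;d=P[:3,:3]@np.linalg.solve(K,[uv[0],uv[1],1]);return P[:3,3],d
def onz(KP,uv,z):
    o,d=ray(KP,uv);return o+d*(z-o[2])/d[2]
def tri(l):
    A=0;b=0
    for KP,uv in l:
        o,d=ray(KP,uv);d=d/np.linalg.norm(d);M=np.eye(3)-np.outer(d,d);A=A+M;b=b+M@o
    return np.linalg.solve(A,b)
def J2W(p,j):
    p=np.atleast_2d(p);c,s=np.cos(j[2]),np.sin(j[2]);return np.c_[j[0]+c*p[:,0]-s*p[:,1],j[1]+s*p[:,0]+c*p[:,1],p[:,2]]
E
python3 - <<'E'
from h import *
ct,cs=cam("top"),cam("scene")
T=lambda u,v:(200+u/4.2,125+v/4.2)
S=lambda u,v:(265+u/4.2,200+v/4.2)
m=[((-.085,.23,.022),ct,T(72,382)),((-.085,-.23,.022),ct,T(737,313)),((.085,-.23,.022),ct,T(712,73)),
((.035,.225,.06),ct,T(50,200)),((.035,-.225,.06),ct,T(714,132)),
((.085,-.23,.022),cs,S(58,272)),((.085,.23,.022),cs,S(762,265)),((.035,-.225,.06),cs,S(62,188)),((.035,.225,.06),cs,S(753,190))]
f=lambda j:np.concatenate([proj(c,J2W(p,j))[0]-uv for p,c,uv in m])
r=least_squares(f,[.55,-.05,0],loss="soft_l1");print(r.x);print(np.round(r.fun.reshape(-1,2),1))
print("bar top corners",[np.round(onz(ct,T(*p),.047),4) for p in [(345,248),(345,285),(643,268),(643,230)]])
print("socket foot",[onz(ct,T(120,362),.022)])
print("knob",tri([(ct,T(173,82)),(cs,S(617,206))]),tri([(ct,T(173,82)),(cs,S(602,276))]),tri([(ct,T(200,105)),(cs,S(617,206))]))
E
```

```text
[ 0.52640645 -0.00770971  0.0880423 ]
[[-1.   0.3]
 [-0.   0.2]
 [-0.8 -0.5]
 [-1.2  0.3]
 [ 0.4 -0.2]
 [-2.2  0.5]
 [ 0.1  4.4]
 [-0.7 -2.6]
 [-0.3 -1.1]]
bar top corners [array([0.5084, 0.0209, 0.047 ]), array([0.4834, 0.021 , 0.047 ]), array([ 0.4916, -0.1792,  0.047 ]), array([ 0.5173, -0.1797,  0.047 ])]
socket foot [array([0.43562117, 0.17830727, 0.022     ])]
knob [0.60938087 0.12432927 0.10814357] [0.62170399 0.12829831 0.05673663] [0.5975749  0.11845013 0.09244248]
```

```bash
cat >> h.py <<'E'
JIG=np.array([.5264,-.0077,.0880])
def shift(p,yaw=None,st=None):
    """tool shift mm + twist to put TCP at p with tool y along jig-y-like heading yaw"""
    st=st or arm.observe();M=R.from_rotvec(st["ee_rot"]).as_matrix()
    d=M.T@(np.array(p)-st["position"])*1000
    tw=0
    if yaw is not None:
        cur=np.arctan2(-M[0,1],M[1,1]); tw=-(yaw-cur); tw=(tw+np.pi/2)%np.pi-np.pi/2
    return np.round(d,1),round(tw,4)
def snap(name,n="wrist"):
    st=arm.observe();im=arm.get_image(n)[:,:,::-1].copy();cv2.imwrite(f"pics/{name}.png",im)
    np.savez(f"pics/{name}.npz",position=st["position"],ee_rot=st["ee_rot"]);return st,im
E
python3 -c "
from h import *
print(shift([.54,.03,.36],.088))"
```

```text
(array([-513.5, -454.9,   44.7]), np.float64(-0.3519))
```

Request:
move_arm:
  steps:
    - [-513,-455,44,-0.352]
    - [-513,-455,44,-0.352]
    - [-513,-455,44,-0.352]
    - [-513,-455,44,-0.352]
    - [-513,-455,44,-0.352]
    - [-513,-455,44,-0.352]
    - [-513,-455,44,-0.352]
    - [-513,-455,44,-0.352]
    - [-513,-455,44,-0.352]
    - [-513,-455,44,-0.352]
    - [-513,-455,44,-0.352]
    - [-513,-455,44,-0.352]
    - [-513,-455,44,-0.352]
    - [-513,-455,44,-0.352]

```text
clock: 1.85
position: [0.539, 0.0319, 0.3607]
ee_rot: [0.142, -3.138, -0.001]
force: [-0.6, 0.1, 0.0]
width: 1.001
```

```bash
python3 -c "
from h import *
st,im=snap('w1');print(st['clock'],st['position'],st['ee_rot'],st['force'])
"
```

```text
1.85 [0.53898039 0.03192901 0.36065085] [ 1.42345642e-01 -3.13784950e+00 -1.11676280e-03] [-0.575399    0.13190162  0.04120763]
```

View pics/w1.png

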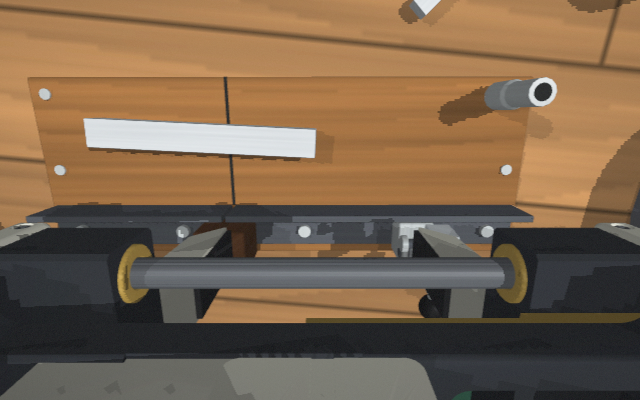

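Wrist view: the bar's top corners are at (83,118), (316,129), (315,158) and (87,148). The plank's near-left corner is at (28,78) and the fence top ends at about (28,218) and (532,218). The gripper hides the stop, so I'll back off and look from nearer the robot.

```bash
python3 -c "
from h import *
print(shift([.46,.10,.36],.088))"
```

```text
(array([72.5, 75. ,  0.8]), np.float64(0.0027))
```

Request:
move_arm:
  steps:
    - [72,75,0,0]
    - [72,75,0,0]
    - [72,75,0,0]
    - [72,75,0,0]

```text
clock: 2.4
position: [0.4613, 0.0991, 0.3611]
ee_rot: [-0.141, 3.137, 0.0]
force: [0.5, -0.6, 0.1]
width: 1.0
```

```bash
python3 -c "
from h import *
st,im=snap('w2');print(st['clock'],st['position'],st['ee_rot'],st['force'])
cv2.imwrite('pics/w2c.png',cv2.resize(im[80:280,240:500],None,fx=3,fy=3,interpolation=cv2.INTER_CUBIC))
"
```

```text
2.4 [0.46132624 0.0991147  0.36112258] [-1.40761275e-01  3.13736057e+00  3.77259543e-04] [ 0.54562554 -0.57324692  0.09963161]
```

View pics/w2.png

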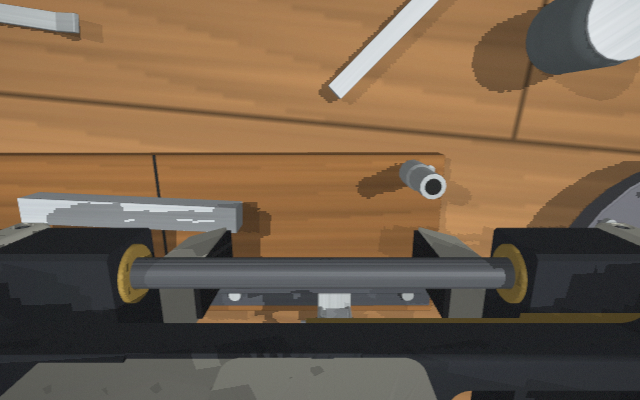

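View pics/w2c.png

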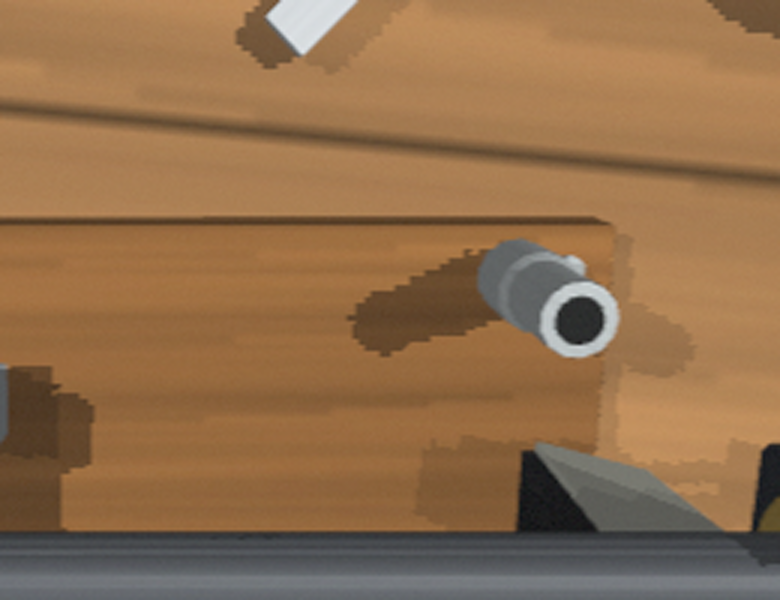

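In this view only the socket (433,186) and the bar end (242,215) show; the stop is under the gripper. I need to look from further ahead.

Request:
move_arm:
  steps:
    - [-190,10,0,0]
    - [-190,10,0,0]
    - [-190,10,0,0]
    - [-190,10,0,0]
    - [-190,10,0,0]

```text
clock: 3.08
position: [0.6499, 0.1244, 0.3598]
ee_rot: [0.136, -3.137, 0.001]
force: [-0.6, -0.1, -0.3]
width: 0.999
```

```bash
python3 -c "
from h import *
st,im=snap('w3');print(st['clock'],st['position'],st['ee_rot'],st['force'])
cv2.imwrite('pics/w3c.png',cv2.resize(im[30:230,240:500],None,fx=3,fy=3,interpolation=cv2.INTER_CUBIC))
"
```

```text
3.075 [0.64988249 0.12442859 0.35982982] [ 1.36238923e-01 -3.13730992e+00  1.44283730e-03] [-0.62432809 -0.14941374 -0.25878847]
```

View pics/w3.png

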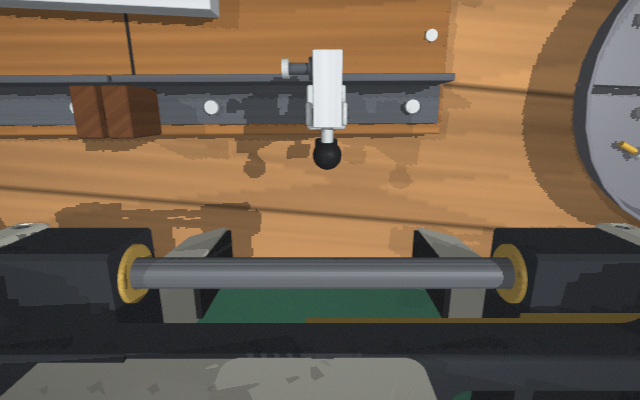

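View pics/w3c.png

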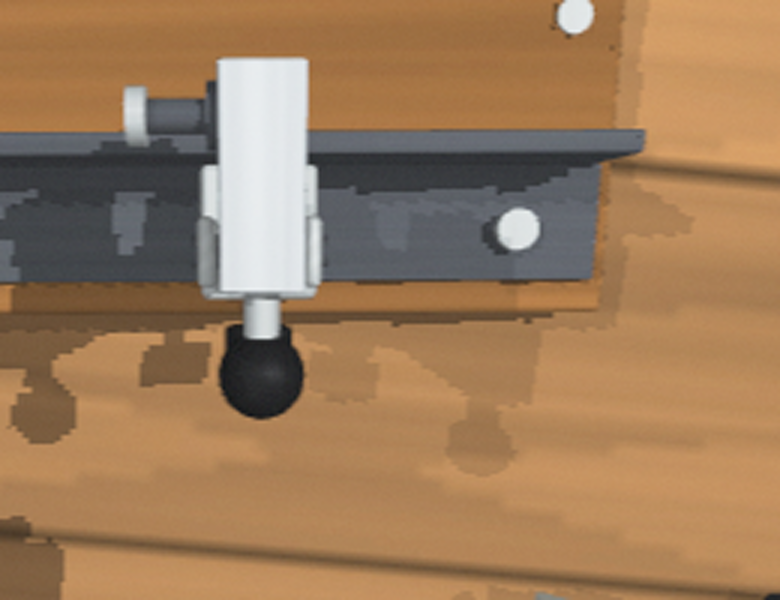

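Stop in w3: knob centre at px (327,154), bolt head's outer face at (281,69), nose's -y side at (312,69), fence front-top right corner at (455,73). I'll zoom w1 for the fence and bar points.

Run:
```python
import cv2,numpy as np
a=cv2.imread("pics/w1.png")
f=lambda r0,r1,c0,c1:cv2.resize(a[r0:r1,c0:c1],None,fx=6,fy=6,interpolation=cv2.INTER_CUBIC)
o=np.vstack([np.hstack([f(190,240,15,75),f(190,240,500,560)]),np.hstack([f(65,100,15,75),f(110,145,55,115)])])
o=np.vstack([o])
cv2.imwrite("pics/w1z.png",o);print(o.shape)
```

```text
(510, 720, 3)
```

View pics/w1z.png

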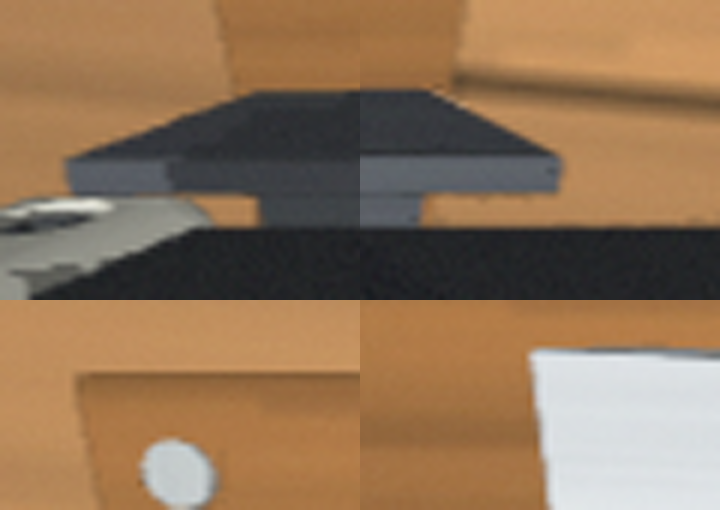

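```bash
cat >> h.py <<'E'
def wc(name):
    z=np.load(f"pics/{name}.npz");return cam("wrist",z)
def W2J(p,j):
    p=np.atleast_2d(p);c,s=np.cos(j[2]),np.sin(j[2]);d=p[:,:2]-j[:2];return np.c_[c*d[:,0]+s*d[:,1],-s*d[:,0]+c*d[:,1],p[:,2]]
E
python3 - <<'E'
from h import *
ct=cam("top");cs=cam("scene");w1=wc("w1");w3=wc("w3")
m=[((.035,-.225,.06),w1,(26.2,216.3)),((.035,.225,.06),w1,(533.8,216.2)),((.035,-.225,.022),w1,(57.5,205.2)),((.035,.225,.022),w1,(512,205.2)),((-.085,-.23,.022),w1,(27.8,77.3)),
((.035,.225,.06),w3,(455,73.3))]
f=lambda j:np.concatenate([proj(c,J2W(p,j))[0]-uv for p,c,uv in m])
r=least_squares(f,[.55,-.05,0]);J=r.x;print(J);print(np.round(r.fun.reshape(-1,2),1))
# bar
b=[onz(w1,p,.047) for p in [(83.3,118.3),(316.5,129),(315.5,158),(87.5,148)]];print(np.round(W2J(b,J)*1000,1))
T=lambda u,v:(200+u/4.2,125+v/4.2)
S=lambda u,v:(265+u/4.2,200+v/4.2)
k=(327.3,154.3)
for l in [[(w3,k),(ct,T(173,82))],[(w3,k),(ct,T(173,82)),(cs,S(617,206))],[(w3,k),(cs,S(602,276))],[(w3,k),(cs,S(617,206))]]:
    p=tri(l);print("knob",np.round(p,4),np.round(W2J(p,J)*1000,1))
for th in (1.5,1.6,1.7,1.8,1.9):
    a=np.arctan2(23,-45)-th;p=J2W([.066+.0505*np.cos(a),W2J(p,J)[0,1],.068+.0505*np.sin(a)],J);print(th,p,proj(w3,p),proj(ct,p),proj(cs,p))
# bar edge height check
print("bar corner tri", tri([(w1,(316.5,129)),(ct,T(345,285))]),tri([(w1,(83.3,118.3)),(ct,T(643,268))]))
E
```

```text
[ 0.53019556 -0.00565714  0.08973266]
[[-0.8  0.4]
 [ 1.   0.4]
 [ 0.9 -0.2]
 [-0.8 -0.4]
 [-1.5 -0.2]
 [ 1.   0.4]]
[[ -49.3 -167.8   47. ]
 [ -40.3   32.1   47. ]
 [ -15.1   31.1   47. ]
 [ -24.  -168.6   47. ]]
knob [0.6116 0.125  0.101 ] [[ 92.7 122.8 101. ]]
knob [0.6101 0.1243 0.1088] [[ 91.3 122.3 108.8]]
knob [0.6181 0.1244 0.0502] [[ 99.2 121.7  50.2]]
knob [0.6109 0.1246 0.1101] [[ 92.1 122.4 110.1]]
1.5 [[0.6046224  0.12398248 0.11448007]] [[327.49010872 145.69341587]] [[240.5841278  145.73454928]] [[411.80236882 246.03004681]]
1.6 [[0.60914575 0.12438947 0.11227668]] [[327.43918241 152.07839511]] [[240.61492069 144.26400391]] [[411.90387068 247.95501374]]
1.7 [[0.61342741 0.12477471 0.1096309 ]] [[327.38016797 157.84521323]] [[240.68911284 142.92702655]] [[411.97189614 249.92397704]]
1.8 [[0.61742461 0.12513435 0.10656915]] [[327.31427873 162.9405895 ]] [[240.80552097 141.73731328]] [[412.00557043 251.91487005]]
1.9 [[0.62109741 0.12546481 0.10312203]] [[327.24275462 167.32838918]] [[240.96247102 140.70654407]] [[412.00444695 253.90524084]]
bar corner tri [0.4871566  0.02304732 0.02401855] [ 0.49425368 -0.17955993  0.04307911]
```

```bash
python3 -c "
from h import *
print(shift([.6102,.1246,.276],.0895))"
```

```text
(array([38.8,  3.5, 84.4]), np.float64(-0.0024))
```

Request:
move_arm:
  steps:
    - [39,3,20,-0.002]
    - [39,3,40,-0.002]
    - [39,3,55,-0.002]
    - [39,3,70,-0.002]
    - [39,3,84,-0.002]
    - [39,3,84,-0.002]
  grip: 50

```text
clock: 3.88
position: [0.6102, 0.1249, 0.2754]
ee_rot: [0.141, -3.136, 0.001]
force: [-0.2, -0.7, -0.3]
width: 0.547
```

```bash
python3 -c "
from h import *
st,im=snap('w4');print(st['clock'],st['position'],st['ee_rot'],st['force'],st['width'])
cv2.imwrite('pics/w4s.png',cv2.resize(arm.get_image('scene')[170:290,340:500,::-1],None,fx=5,fy=5,interpolation=cv2.INTER_CUBIC))
"
```

```text
3.875 [0.61022749 0.12485472 0.27543125] [ 1.41345351e-01 -3.13636938e+00  8.89541417e-04] [-0.22014197 -0.72424359 -0.25928488] 0.5472579585601139
```

View pics/w4.png

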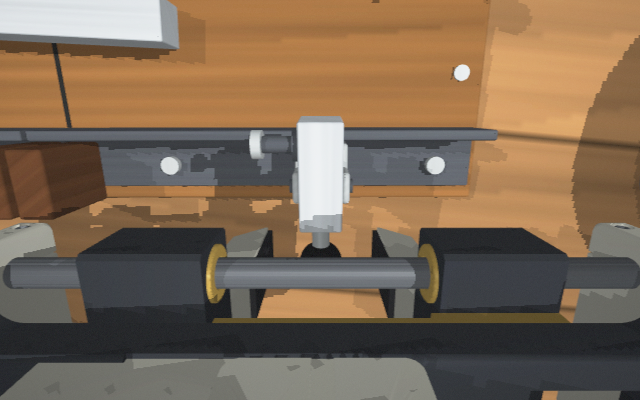

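View pics/w4s.png

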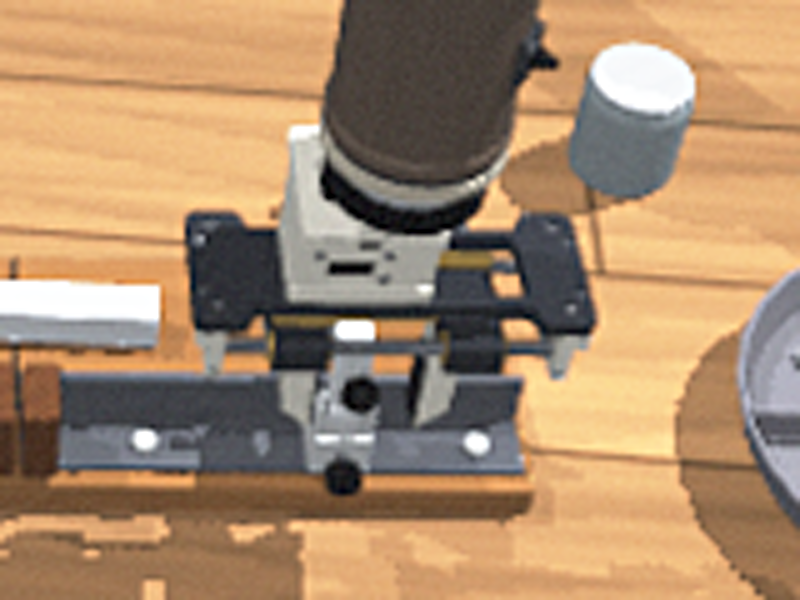

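The knob sits between the fingers at wrist px (320,250) and scene px (412,249), as predicted. I'll pinch it.

Request:
move_arm:
  steps:
    - [0,0,0,0]
    - [0,0,0,0]
    - [0,0,0,0]
    - [0,0,0,0]
    - [0,0,0,0]
  grip: 5
  grip_force: 20

```text
clock: 4.6
position: [0.6106, 0.1243, 0.2769]
ee_rot: [-0.141, 3.138, -0.001]
force: [-0.2, -3.6, 2.9]
width: 0.203
```

```bash
python3 -c "
from h import *
J=np.array([.5295,-.006,.089])
th0=1.63
k=lambda th:np.array([50.5*np.cos(np.arctan2(23,-45)-th),50.5*np.sin(np.arctan2(23,-45)-th)])
for th in np.arange(1.63,0-.01,-.1358): d=k(th)-k(th0);print(round(th,2),np.round([-d[0],-d[1]],1))
"
```

```text
1.63 [-0. -0.]
1.49 [ 6.1 -3.1]
1.36 [12.6 -5.3]
1.22 [19.3 -6.6]
1.09 [26.2 -7. ]
0.95 [33.  -6.4]
0.82 [39.7 -5. ]
0.68 [46.1 -2.6]
0.54 [52.2  0.6]
0.41 [57.8  4.6]
0.27 [62.7  9.3]
0.14 [67.  14.7]
0.0 [70.6 20.5]
```

Request:
move_arm:
  steps:
    - [3,0,-1.5,0]
    - [6,0,-3,0]
    - [12.6,0,-5.3,0]
    - [19.3,0,-6.6,0]
    - [26.2,0,-7,0]
    - [33,0,-6.4,0]
    - [39.7,0,-5,0]

```text
clock: 5.48
position: [0.5718, 0.1207, 0.2831]
ee_rot: [-0.14, 3.135, -0.0]
force: [2.2, -5.1, 6.2]
width: 0.199
```

```bash
python3 -c "
from h import *
st,im=snap('w5');print(st['clock'],st['position'],st['ee_rot'],st['force'],st['width'])
cv2.imwrite('pics/w5s.png',cv2.resize(arm.get_image('scene')[170:290,340:500,::-1],None,fx=5,fy=5,interpolation=cv2.INTER_CUBIC))
"
```

```text
5.475 [0.5717626  0.12067195 0.28309698] [-1.39952734e-01  3.13479618e+00 -1.38069291e-04] [ 2.15429408 -5.14090365  6.23039155] 0.19876477680859178
```

View pics/w5s.png

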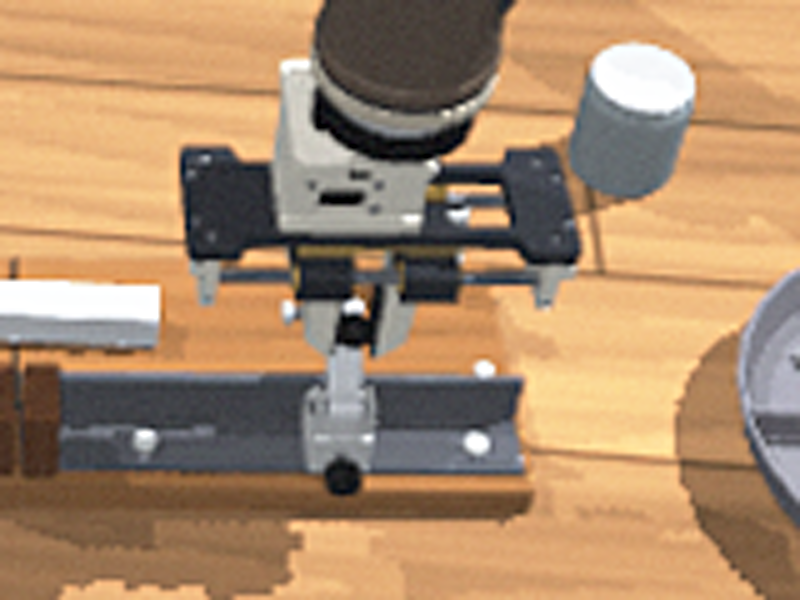

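The stop is following, about half way; the knob is at scene crop (352,325), still between the fingers. I continue the arc.

Request:
move_arm:
  steps:
    - [6.4,0,2.4,0]
    - [12.5,0,5.6,0]
    - [18.1,0,9.6,0]
    - [23,0,14.3,0]
    - [27.3,0,19.7,0]
    - [29,0,22.5,0]
    - [29,0,22.5,0]

```text
clock: 6.45
position: [0.5412, 0.118, 0.259]
ee_rot: [0.141, -3.136, 0.001]
force: [-2.1, -5.5, 0.1]
width: 0.205
```

```bash
python3 -c "
from h import *
st,im=snap('w6');print(st['clock'],st['position'],st['ee_rot'],st['force'],st['width'])
cv2.imwrite('pics/w6s.png',cv2.resize(arm.get_image('scene')[170:290,340:500,::-1],None,fx=5,fy=5,interpolation=cv2.INTER_CUBIC))
"
```

```text
6.45 [0.54116628 0.11800465 0.25895773] [ 1.40519482e-01 -3.13634386e+00  1.43995475e-03] [-2.13964305 -5.49370219  0.13762367] 0.2046764552937102
```

View pics/w6s.png

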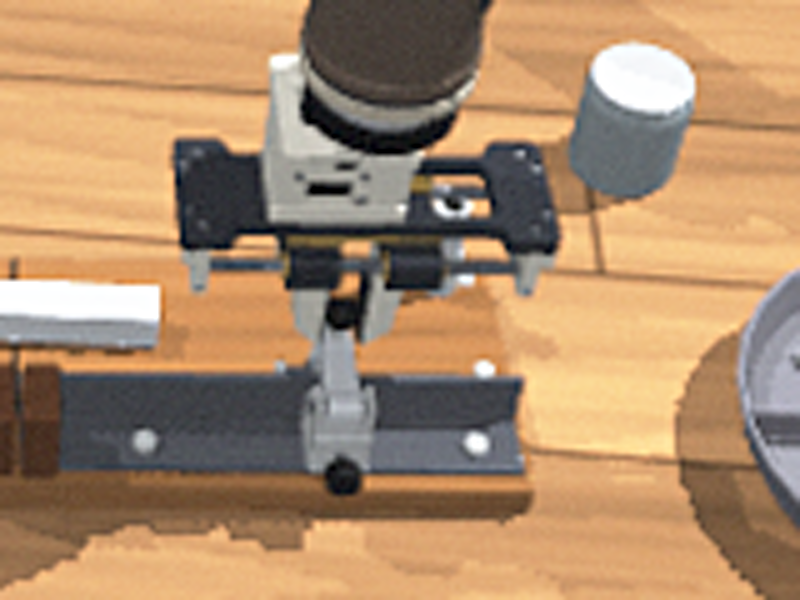

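Request:
move_arm:
  steps:
    - [0,0,0,0]
    - [0,0,0,0]
    - [0,0,-35,0]
    - [0,0,-35,0]
  grip: 45

```text
clock: 7.05
position: [0.5429, 0.1195, 0.2964]
ee_rot: [-0.142, 3.134, 0.003]
force: [0.7, 0.9, 0.4]
width: 0.484
```

Request:
move_arm:
  steps:
    - [1,0,0,0]
    - [1,0,0,0]
    - [1,0,0,0]
    - [1,0,5,0]
    - [1,0,9,0]
    - [1,0,9,0]
  grip: 0

```text
clock: 7.8
position: [0.5409, 0.1187, 0.2847]
ee_rot: [0.142, -3.137, 0.0]
force: [-0.1, -0.7, 0.9]
width: 0.006
```

Request:
move_arm:
  steps:
    - [0,0,2,0]
    - [0,0,4,0]
    - [0,0,6,0]
    - [0,0,6,0]

```text
clock: 8.3
position: [0.5411, 0.1187, 0.2791]
ee_rot: [0.142, -3.138, -0.0]
force: [-1.2, -0.4, 1.5]
width: 0.005
```

Request:
move_arm:
  steps:
    - [0,0,1,0]
    - [0,0,2,0]
    - [0,0,2,0]

```text
clock: 8.68
position: [0.5412, 0.1186, 0.2785]
ee_rot: [-0.141, 3.138, 0.001]
force: [-7.3, -1.9, 17.0]
width: 0.005
```

Request:
move_arm:
  steps:
    - [0,0,0.5,0]
    - [0,0,0.5,0]
    - [0,0,-30,0]
    - [0,0,-80,0]
    - [-90,-60,-80,0]
    - [-90,-60,-80,0]
    - [-90,-60,-80,0]
    - [-90,-60,-80,0]

```text
clock: 9.68
position: [0.636, 0.0672, 0.3567]
ee_rot: [0.141, -3.138, -0.0]
force: [-0.5, -0.3, -0.6]
width: 0.005
```

```bash
python3 -c "
from h import *
st,im=snap('w7');print(st['clock'],st['position'],st['ee_rot'],st['force'],st['width'])
cv2.imwrite('pics/w7s.png',cv2.resize(arm.get_image('scene')[190:290,260:460,::-1],None,fx=4,fy=4,interpolation=cv2.INTER_CUBIC))
"
```

```text
9.675 [0.63604206 0.06720956 0.35672808] [ 1.41306409e-01 -3.13794152e+00 -3.79689898e-04] [-0.50090437 -0.27696235 -0.60202634] 0.0050098657200691975
```

View pics/w7.png

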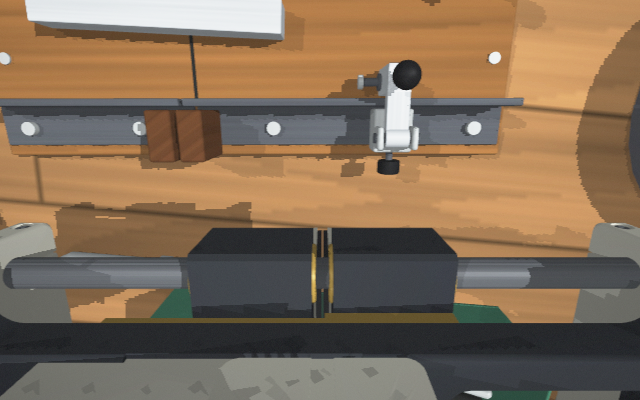

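View pics/w7s.png

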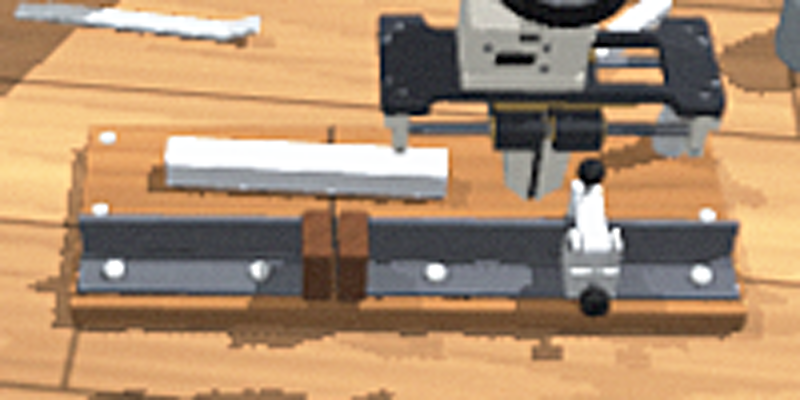

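The stop is down: nose over the bed, knob at wrist px (407,74), bolt head face at (358,82). Next I work out the bolt-face estimate and the approach for pushing the bar to the fence with open fingers spanning 130 mm.

```bash
sed -i 's/^JIG=.*/JIG=np.array([.5295,-.006,.089])/' h.py; python3 -c "
from h import *
w7=wc('w7');J=JIG
print('bolt face',W2J(onz(w7,(358,82),.0345),J)*1e3,'nose side',W2J(onz(w7,(386,82),.0345),J)*1e3)
print('bar lead corners',W2J([onz(w7,(283,36),.047)],J)*1e3)
print('knob',W2J(onz(w7,(407,74),.091),J)*1e3)
p=J2W([-.072,-.068,.208],J)[0];print(p,shift(p,.089))
"
```

```text
bolt face [[21.04414867 94.46168524 34.5       ]] nose side [[ 21.04264797 118.54040584  34.5       ]]
bar lead corners [[-12.74861491  32.37834823  47.        ]]
knob [[ 20.26282587 122.57374003  91.        ]]
[ 0.46382898 -0.08013041  0.208     ] (array([ 184.4, -131.9,  149.1]), np.float64(0.0023))
```

Request:
move_arm:
  steps:
    - [60,-45,0,0]
    - [120,-90,0,0]
    - [184,-132,20,0]
    - [184,-132,80,0]
    - [184,-132,125,0]
    - [184,-132,149,0]
    - [184,-132,149,0]
  grip: 91.8

```text
clock: 10.65
position: [0.4637, -0.0803, 0.2072]
ee_rot: [0.143, -3.135, -0.001]
force: [0.6, 0.5, 0.1]
width: 0.722
```

```bash
python3 -c "
from h import *
st,im=snap('w8');print(st['clock'],W2J(st['position'],JIG)*1e3,st['ee_rot'],st['force'],st['width'])
"
```

```text
10.65 [[-72.09840496 -68.19811361 207.21743199]] [ 1.42728431e-01 -3.13517963e+00 -1.01581730e-03] [0.57297367 0.45486793 0.05576208] 0.7217464167004366
```

View pics/w8.png

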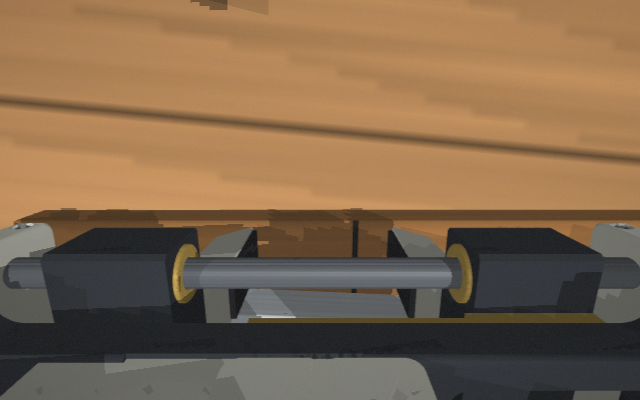

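The fingers stand before the bar, whose edge shows between them at (320,300). I push gently towards the fence.

Request:
move_arm:
  steps:
    - [-4,0,0,0]
    - [-8,0,0,0]
    - [-12,0,0,0]
    - [-16,0,0,0]
    - [-20,0,0,0]
    - [-24,0,0,0]
    - [-28,0,0,0]
    - [-32,0,0,0]
    - [-36,0,0,0]
    - [-40,0,0,0]
    - [-44,0,0,0]
    - [-48,0,0,0]
    - [-52,0,0,0]
    - [-56,0,0,0]
    - [-60,0,0,0]
    - [-62,0,0,0]
  grip: 91.8

```text
clock: 12.7
position: [0.5265, -0.0754, 0.208]
ee_rot: [0.142, -3.138, -0.0]
force: [-2.8, 0.0, 0.8]
width: 0.998
```

Request:
move_arm:
  steps:
    - [-2,0,0,0]
    - [-4,0,0,0]
    - [-5,0,0,0]
    - [-6,0,0,0]
    - [-7,0,0,0]
    - [-7,0,0,0]

```text
clock: 13.45
position: [0.5336, -0.0748, 0.2082]
ee_rot: [-0.142, 3.138, -0.0]
force: [0.1, -0.8, -0.5]
width: 1.001
```

Request:
move_arm:
  steps:
    - [-1,0,0,0]
    - [-2,0,0,0]
    - [-2,0,0,0]

```text
clock: 13.82
position: [0.5351, -0.0747, 0.2081]
ee_rot: [0.142, -3.137, -0.0]
force: [-4.7, -1.0, 1.8]
width: 0.998
```

Request:
move_arm:
  steps:
    - [-1,0,0,0]
    - [-2,0,0,0]
    - [-2,0,0,0]

```text
clock: 14.2
position: [0.5357, -0.0747, 0.2081]
ee_rot: [0.141, -3.134, -0.001]
force: [-11.4, -0.8, 10.0]
width: 1.002
```

Request:
move_arm:
  steps:
    - [3,0,0,0]
    - [12,0,0,0]
    - [12,0,-55,0]
    - [12,-60,-60,0]
    - [0,-110,-60,0]
    - [-17,-142,-60,0]
    - [-17,-142,-60,0]
  grip: 0

```text
clock: 15.08
position: [0.5677, -0.2175, 0.2685]
ee_rot: [-0.135, 3.136, -0.004]
force: [-0.5, 1.1, -0.5]
width: 0.284
```

```bash
python3 -c "
from h import *
st,im=snap('w9');print(st['clock'],W2J(st['position'],JIG)*1e3,st['ee_rot'],st['force'],st['width'])
im=arm.get_image('top')[:,:,::-1];cv2.imwrite('pics/t9.png',cv2.resize(im[125:230,200:390],None,fx=4.2,fy=4.2,interpolation=cv2.INTER_CUBIC))
im=arm.get_image('scene')[:,:,::-1];cv2.imwrite('pics/s9.png',cv2.resize(im[190:290,260:460],None,fx=4,fy=4,interpolation=cv2.INTER_CUBIC))
"
```

```text
15.075 [[  19.28177576 -214.01940834  268.53441028]] [-0.13531173  3.13640867 -0.00378211] [-0.53633624  1.14613002 -0.52172205] 0.28424950498022306
```

View pics/w9.png

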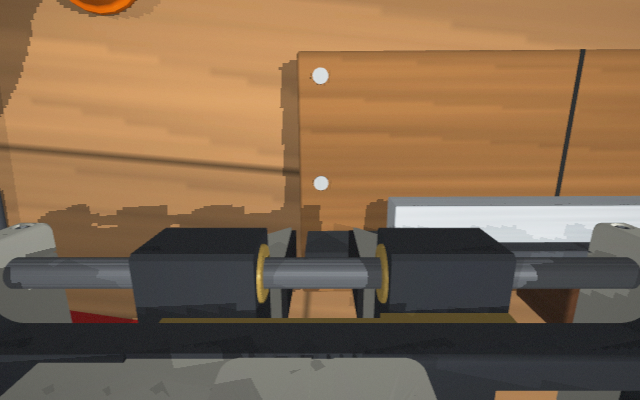

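View pics/s9.png

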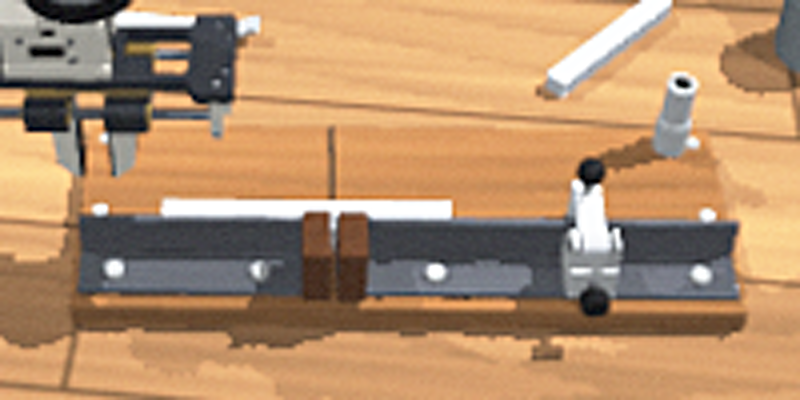

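The bar lies parallel to the fence. Its tail end is at wrist px (390,198), and the fingers are behind it.

Request:
move_arm:
  steps:
    - [0,0,25,0.003]
    - [0,0,50,0.003]
    - [0,0,60,0.003]
    - [0,5,60,0.003]
    - [0,11,60,0.003]
    - [0,17,60,0.003]
    - [0,17,60,0.003]
  grip: 0

```text
clock: 16.1
position: [0.5659, -0.1965, 0.2087]
ee_rot: [-0.139, 3.138, 0.0]
force: [0.5, -0.2, 0.2]
width: 0.003
```

```bash
python3 -c "
from h import *
w=wc('w9');print(W2J([onz(w,(389,198),.047),onz(w,(389,198),.047)],JIG)*1e3)
st=arm.observe();print(st['clock'],W2J(st['position'],JIG)*1e3,st['ee_rot'],st['force'],st['width'])
"
```

```text
[[   5.16146695 -172.6963658    47.        ]
 [   5.16146695 -172.6963658    47.        ]]
16.1 [[  19.29293455 -193.02322311  208.72522713]] [-1.38568805e-01  3.13774826e+00  4.44121235e-04] [ 0.49533983 -0.19926074  0.19819098] 0.0031618556813202015
```

Request:
move_arm:
  steps:
    - [0,3,0,0]
    - [0,6,0,0]
    - [0,9,0,0]
    - [0,12,0,0]
    - [0,15,0,0]
    - [0,18,0,0]
    - [0,21,0,0]
    - [0,24,0,0]
    - [0,27,0,0]
    - [0,30,0,0]
    - [0,33,0,0]
    - [0,36,0,0]
    - [0,39,0,0]
    - [0,42,0,0]
    - [0,45,0,0]
    - [0,47,0,0]

```text
clock: 18.1
position: [0.5615, -0.1505, 0.2082]
ee_rot: [0.137, -3.139, 0.0]
force: [-0.4, -3.0, 0.1]
width: 0.008
```

```bash
python3 -c "
from h import *
st,im=snap('w10');print(st['clock'],W2J(st['position'],JIG)*1e3,st['ee_rot'],st['force'],st['width'])
im=arm.get_image('scene')[:,:,::-1];cv2.imwrite('pics/s10.png',cv2.resize(im[190:290,260:460],None,fx=4,fy=4,interpolation=cv2.INTER_CUBIC))
"
```

```text
18.1 [[  18.99700984 -146.73432725  208.22681928]] [ 1.36761271e-01 -3.13852334e+00  4.68438156e-05] [-0.38686088 -3.01238798  0.05508278] 0.008360604170261847
```

View pics/w10.png

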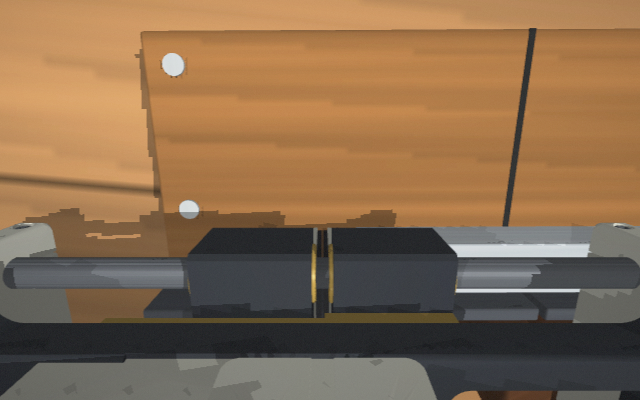

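View pics/s10.png

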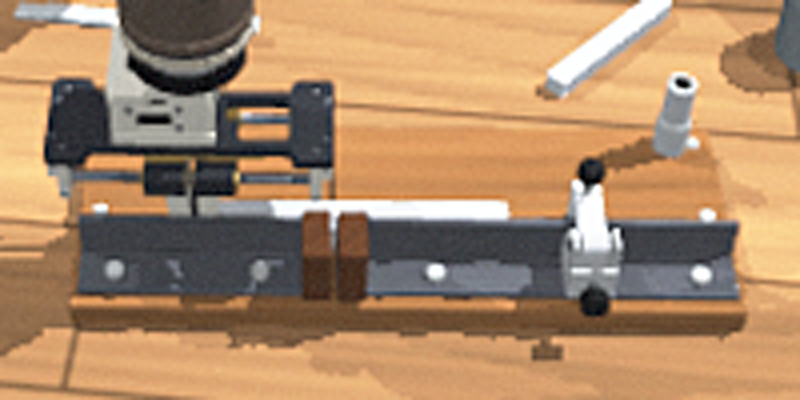

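Sliding friction reads about 3 N and the bar is tracking the fence, its lead end at scene crop x=508. I'll slide on but stop short of the bolt.

Request:
move_arm:
  steps:
    - [0,2,0,0]
    - [0,4,0,0]
    - [0,6,0,0]
    - [0,8,0,0]
    - [0,10,0,0]
    - [0,12,0,0]
    - [0,14,0,0]
    - [0,15,0,0]

```text
clock: 19.2
position: [0.5601, -0.1356, 0.2082]
ee_rot: [0.137, -3.138, 0.0]
force: [-2.3, -4.8, 0.2]
width: 0.005
```

```bash
python3 -c "
from h import *
st=arm.observe();print(st['clock'],W2J(st['position'],JIG)*1e3,st['force'])
p=J2W([-.016,-.010,.208],JIG)[0];print(shift(p,.089))
"
```

```text
19.2 [[  19.00569917 -131.76369381  208.18688987]] [-2.3183061  -4.75757495  0.19160301]
(array([ 35.2, 121.7,   0.2]), np.float64(-0.0018))
```

Request:
move_arm:
  steps:
    - [0,-6,0,0]
    - [0,-6,-50,0]
    - [20,30,-60,0]
    - [35,80,-60,0]
    - [35,122,-55,0]
    - [35,122,-30,0]
    - [35,122,0,0]
    - [25,122,0,0]
    - [21,122,0,0]
    - [21,122,0,0]
  grip: 91.8

```text
clock: 20.45
position: [0.5292, -0.0165, 0.2091]
ee_rot: [-0.136, 3.138, -0.0]
force: [-1.6, -2.0, 1.2]
width: 0.99
```

Request:
move_arm:
  steps:
    - [-1,0,0,0]
    - [-2,0,0,0]
    - [-3,0,0,0]
    - [-3,0,0,0]

```text
clock: 20.95
position: [0.5301, -0.0161, 0.2086]
ee_rot: [0.137, -3.135, -0.0]
force: [-9.5, -3.3, 6.5]
width: 0.999
```

```bash
python3 -c "
from h import *
st=arm.observe();print(st['clock'],W2J(st['position'],JIG)*1e3,st['force'],st['width'])
"
```

```text
20.95 [[ -0.31905543 -10.08293155 208.55712264]] [-9.46425045 -3.2613654   6.46039221] 0.999039379461706
```

The bar sits solid on the fence at 9.5 N. Back to the tail for the final gauging.

Request:
move_arm:
  steps:
    - [12,0,0,0]
    - [12,0,-50,0]
    - [12,-50,-60,0]
    - [0,-90,-60,0]
    - [-18,-131,-60,0]
    - [-18,-131,-60,0]
    - [-18,-131,-60,0]
    - [-18,-131,-30,0]
    - [-18,-131,0,0]
    - [-18,-131,0,0]
    - [-18,-128,0,0]
    - [-18,-125,0,0]
  grip: 0

```text
clock: 22.45
position: [0.561, -0.1382, 0.2096]
ee_rot: [-0.137, 3.136, -0.0]
force: [0.9, 0.2, 0.2]
width: 0.006
```

```bash
python3 -c "
from h import *
st=arm.observe();print(st['clock'],W2J(st['position'],JIG)*1e3,st['ee_rot'],st['force'],st['width'])
"
```

```text
22.45 [[  19.62579922 -134.44550002  209.56470858]] [-1.37365878e-01  3.13645610e+00 -1.97662634e-04] [0.86382651 0.23536437 0.15989993] 0.00585570837779293
```

Request:
move_arm:
  steps:
    - [0,1.5,0,0]
    - [0,3,0,0]
    - [0,4,0,0]
    - [0,5,0,0]
    - [0,6,0,0]
    - [0,7,0,0]

```text
clock: 23.2
position: [0.5601, -0.1327, 0.2086]
ee_rot: [-0.135, 3.138, -0.002]
force: [-0.9, -5.5, 3.9]
width: 0.002
```

Request:
move_arm:
  steps:
    - [0,0.6,0,0]
    - [0,1.2,0,0]
    - [0,1.2,0,0]

```text
clock: 23.58
position: [0.56, -0.1314, 0.2086]
ee_rot: [-0.135, 3.138, -0.002]
force: [0.1, -4.6, 4.5]
width: 0.005
```

Request:
move_arm:
  steps:
    - [0,0.6,0,0]
    - [0,1.2,0,0]
    - [0,1.2,0,0]

```text
clock: 23.95
position: [0.5599, -0.1303, 0.2086]
ee_rot: [-0.135, 3.138, -0.002]
force: [0.0, -5.4, 3.8]
width: 0.007
```

Request:
move_arm:
  steps:
    - [0,0.5,0,0]
    - [0,1,0,0]
    - [0,1,0,0]

```text
clock: 24.32
position: [0.5598, -0.1293, 0.2086]
ee_rot: [-0.135, 3.138, -0.002]
force: [0.3, -5.1, 4.1]
width: 0.005
```

Request:
move_arm:
  steps:
    - [0,0.5,0,0]
    - [0,1,0,0]
    - [0,1,0,0]

```text
clock: 24.7
position: [0.5597, -0.1283, 0.2086]
ee_rot: [-0.135, 3.138, -0.002]
force: [0.1, -5.2, 4.3]
width: 0.004
```

```bash
python3 -c "
from h import *
im=arm.get_image('scene')[:,:,::-1];cv2.imwrite('pics/s11.png',cv2.resize(im[210:270,340:440],None,fx=8,fy=8,interpolation=cv2.INTER_CUBIC))
im=arm.get_image('top')[:,:,::-1];cv2.imwrite('pics/t11.png',cv2.resize(im[130:190,220:320],None,fx=8,fy=8,interpolation=cv2.INTER_CUBIC))
st=arm.observe();print(st['clock'],W2J(st['position'],JIG)*1e3,st['force'])
"
```

```text
24.8 [[  19.23982584 -124.52176748  208.6318922 ]] [-0.29543464 -5.92906558  4.61325379]
```

View pics/s11.png

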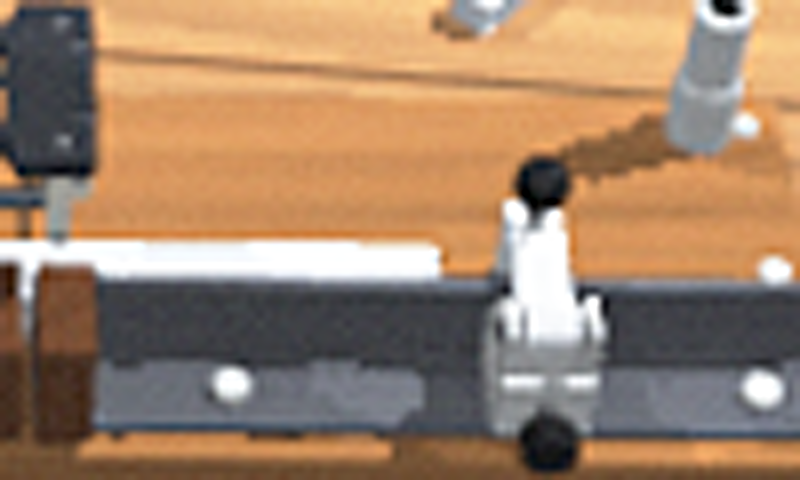

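View pics/t11.png

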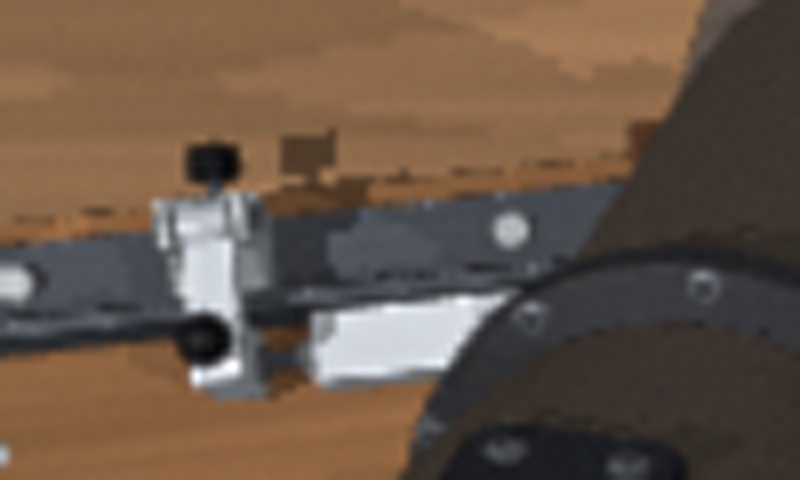

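Top crop: the bar end (310,345) is almost at the bolt head, with the bolt shaft visible at (280,355). From here I use half-millimetre steps.

Request:
move_arm:
  steps:
    - [0,0.4,0,0]
    - [0,0.4,0,0]

```text
clock: 25.05
position: [0.5597, -0.128, 0.2086]
ee_rot: [-0.135, 3.138, -0.002]
force: [-0.2, -5.7, 4.5]
width: 0.008
```

Request:
move_arm:
  steps:
    - [0,0.4,0,0]
    - [0,0.4,0,0]

```text
clock: 25.3
position: [0.5596, -0.1275, 0.2086]
ee_rot: [-0.135, 3.138, -0.002]
force: [-0.3, -5.5, 3.3]
width: 0.006
```

Request:
move_arm:
  steps:
    - [0,0.4,0,0]
    - [0,0.4,0,0]

```text
clock: 25.55
position: [0.5596, -0.1272, 0.2086]
ee_rot: [-0.135, 3.138, -0.002]
force: [0.8, -6.0, 3.9]
width: 0.004
```

Request:
move_arm:
  steps:
    - [0,0.4,0,0]
    - [0,0.4,0,0]

```text
clock: 25.8
position: [0.5596, -0.1267, 0.2086]
ee_rot: [-0.135, 3.138, -0.002]
force: [-0.2, -5.0, 5.0]
width: 0.007
```

Request:
move_arm:
  steps:
    - [0,0.4,0,0]
    - [0,0.8,0,0]
    - [0,0.8,0,0]

```text
clock: 26.18
position: [0.5595, -0.1264, 0.2087]
ee_rot: [-0.134, 3.137, -0.003]
force: [0.1, -7.4, 4.7]
width: 0.002
```

Request:
move_arm:
  steps:
    - [0,0.4,0,0]
    - [0,0.8,0,0]
    - [0,0.8,0,0]

```text
clock: 26.55
position: [0.5594, -0.1262, 0.2087]
ee_rot: [-0.133, 3.137, -0.004]
force: [1.2, -8.8, 3.1]
width: 0.006
```

Request:
move_arm:
  steps:
    - [0,0.3,0,0]
    - [0,0.6,0,0]
    - [0,0.6,0,0]

```text
clock: 26.92
position: [0.5594, -0.126, 0.2087]
ee_rot: [-0.133, 3.137, -0.005]
force: [0.8, -11.1, 2.7]
width: 0.007
```

The bolt is found: the force rises from 5.3 to 11 N with the motion stalled. I add a touch and hold.

Request:
move_arm:
  steps:
    - [0,0.2,0,0]
    - [0,0.2,0,0]
    - [0,0.2,0,0]
    - [0,0.2,0,0]
    - [0,0.2,0,0]

```text
clock: 27.55
position: [0.5594, -0.126, 0.2087]
ee_rot: [-0.133, 3.137, -0.005]
force: [1.5, -10.9, 2.6]
width: 0.005
```

```bash
python3 -c "
from h import *
st=arm.observe();print(st['clock'],W2J(st['position'],JIG)*1e3,st['ee_rot'],st['force'],st['ft_torque'])
"
```

```text
27.55 [[  19.09747037 -122.20007544  208.68863384]] [-0.13259128  3.13711415 -0.00546581] [  1.49803727 -10.90458489   2.64212475] [-2.25210212 -0.14182434  0.02632206]
```

Request:
move_arm:
  steps:
    - [0,0.3,0,0]
    - [0,0.3,0,0]
    - [0,0.3,0,0]
    - [0,0.3,0,0]

```text
clock: 28.05
position: [0.5594, -0.126, 0.2087]
ee_rot: [-0.132, 3.137, -0.006]
force: [1.7, -11.6, 3.2]
width: 0.003
```

Request:
move_arm:
  steps:
    - [0,-1,0,0]
    - [0,-2,0,0]
    - [0,-6,0,0]
    - [0,-10,0,0]
    - [0,-10,-50,0]
    - [0,-10,-100,0]
    - [0,20,-140,0]
    - [-35,70,-150,0]
    - [-70,100,-150,0]
    - [-70,100,-150,0]
    - [-70,100,-150,0]
    - [-70,100,-150,0]

```text
clock: 29.55
position: [0.6195, -0.0187, 0.3581]
ee_rot: [0.134, -3.138, 0.001]
force: [-0.5, 0.6, -0.3]
width: 0.007
```

```bash
python3 -c "
from h import *
st,im=snap('w12');print(st['clock'],W2J(st['position'],JIG)*1e3,st['ee_rot'],st['force'],st['width'])
"
```

```text
29.55 [[ 88.51040239 -20.67551704 358.05941811]] [ 1.33597471e-01 -3.13787527e+00  6.40089420e-04] [-0.52347973  0.55032293 -0.34461926] 0.007308719289060252
```

View pics/w12.png

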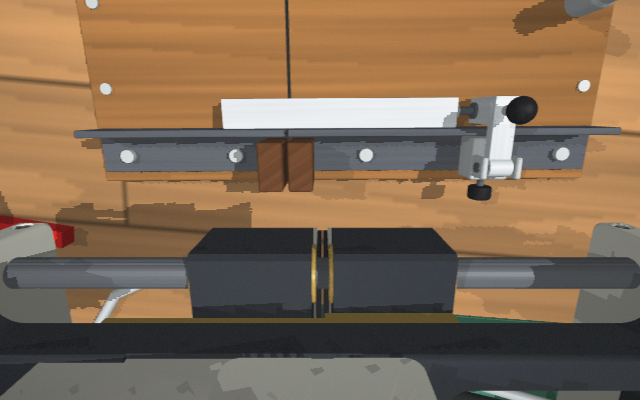

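The bar lies along the fence, from (221,99) to (459,97), with its end on the bolt head at about (460,108). I measure flatness and the gap to the fence by edge fits.

Run:
```python
from h import *
im=cv2.imread("pics/w12.png");g=im.mean(2)
w=wc("w12")
a=[];b=[]
for u in range(226,455,6):
    col=g[85:145,u]; d=np.diff(col)
    i=np.argmax(d[:25]); 
    # subpixel
    s=d[max(i-2,0):i+3].clip(0); r=85+.5+(np.arange(max(i-2,0),i+3)*s).sum()/s.sum(); a.append(W2J(onz(w,(u,r),.047),JIG)[0]*1e3)
    j=25+np.argmin(d[25:]);s=(-d[j-2:j+3]).clip(0);r=85.5+(np.arange(j-2,j+3)*s).sum()/s.sum(); b.append(W2J(onz(w,(u,r),.06),JIG)[0]*1e3)
a=np.array(a);b=np.array(b)
pa=np.polyfit(a[:,1],a[:,0],1);pb=np.polyfit(b[:,1],b[:,0],1)
print("near edge x at tail/lead",np.polyval(pa,[-104,96]),"fence edge",np.polyval(pb,[-104,96]),np.std(a[:,0]-np.polyval(pa,a[:,1])),np.std(b[:,0]-np.polyval(pb,b[:,1])))
z=np.hstack([cv2.resize(im[85:145,200:260],None,fx=6,fy=6,interpolation=cv2.INTER_CUBIC),cv2.resize(im[85:145,430:500],None,fx=6,fy=6,interpolation=cv2.INTER_CUBIC)])
cv2.imwrite("pics/w12z.png",z)
```

```text
near edge x at tail/lead [10.39113554 10.13015307] fence edge [35.33104159 31.73382038] 0.08423247246929547 2.244075597747949
```

View pics/w12z.png

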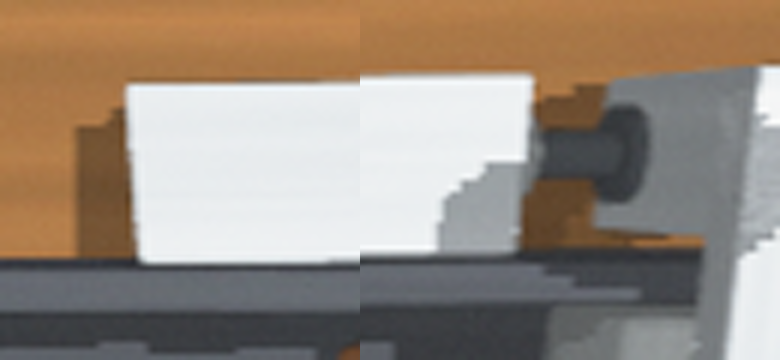

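The bar is flat: its near edge is at x = 10.4 and 10.1 mm at the two ends, and it touches the bolt head. Now I go to the knob.

```bash
python3 -c "
from h import *
p=J2W([.0205,.1224,.258],JIG)[0];print(p,shift(p,.089))
k=lambda th:np.array([50.5*np.cos(np.arctan2(23,-45)-th),50.5*np.sin(np.arctan2(23,-45)-th)])
for th in np.arange(0,1.85,.13): d=k(th)-k(0);print(round(th,2),np.round([-d[0],-d[1]],1))
"
```

```text
[0.53903964 0.11773765 0.258     ] (array([ 68.6, 142.8, 100.2]), np.float64(-0.0039))
0.0 [-0. -0.]
0.13 [-3.4 -5.6]
0.26 [ -7.4 -10.8]
0.39 [-12.1 -15.4]
0.52 [-17.4 -19.3]
0.65 [-23.1 -22.5]
0.78 [-29.2 -25. ]
0.91 [-35.5 -26.6]
1.04 [-42.  -27.4]
1.17 [-48.6 -27.4]
1.3 [-55.1 -26.5]
1.43 [-61.4 -24.8]
1.56 [-67.5 -22.2]
1.69 [-73.1 -18.9]
1.82 [-78.3 -14.9]
```

Request:
move_arm:
  steps:
    - [25,50,0,0]
    - [50,100,0,-0.004]
    - [68.5,143,20,-0.004]
    - [68.5,143,40,-0.004]
    - [68.5,143,55,-0.004]
    - [68.5,143,60,-0.004]
    - [68.5,143,60,-0.004]
  grip: 45

```text
clock: 30.48
position: [0.5398, 0.1182, 0.2982]
ee_rot: [0.14, -3.138, 0.001]
force: [0.7, 0.7, 0.1]
width: 0.491
```

```bash
python3 -c "
from h import *
st=arm.observe();print(st['clock'],W2J(st['position'],JIG)*1e3,st['ee_rot'],st['force'],st['width'])
print(shift(J2W([.0205,.1224,.258],JIG)[0],.089))
"
```

```text
30.475 [[ 21.33616459 122.83601521 298.21836816]] [ 1.40285068e-01 -3.13834865e+00  5.52398641e-04] [0.67517582 0.71626398 0.11881632] 0.4905740572889672
(array([ 0.8, -0.4, 40.2]), np.float64(0.0003))
```

Request:
move_arm:
  steps:
    - [0.5,-0.4,15,0]
    - [0.5,-0.4,30,0]
    - [0.5,-0.4,40,0]
    - [0.5,-0.4,40,0]

```text
clock: 30.98
position: [0.5387, 0.1187, 0.2571]
ee_rot: [0.143, -3.136, 0.001]
force: [0.2, 0.4, -0.6]
width: 0.492
```

Request:
move_arm:
  steps:
    - [0,0,0,0]
    - [0,0,0,0]
    - [0,0,0,0]
    - [0,0,0,0]
  grip: 5
  grip_force: 20

```text
clock: 31.48
position: [0.5393, 0.1178, 0.2586]
ee_rot: [-0.142, 3.138, -0.002]
force: [0.6, -4.9, 2.6]
width: 0.205
```

Request:
move_arm:
  steps:
    - [-1.5,0,-2.8,0]
    - [-3.4,0,-5.6,0]
    - [-7.4,0,-10.8,0]
    - [-12.1,0,-15.4,0]
    - [-17.4,0,-19.3,0]
    - [-23.1,0,-22.5,0]
    - [-29.2,0,-25,0]
    - [-35.5,0,-26.6,0]

```text
clock: 32.48
position: [0.5733, 0.121, 0.2845]
ee_rot: [0.142, -3.134, 0.002]
force: [-5.7, -5.1, 2.3]
width: 0.2
```

```bash
python3 -c "
from h import *
st=arm.observe();print(st['clock'],W2J(st['position'],JIG)*1e3,st['ee_rot'],st['force'],st['width'])
cv2.imwrite('pics/s13.png',cv2.resize(arm.get_image('scene')[170:290,340:500,::-1],None,fx=5,fy=5,interpolation=cv2.INTER_CUBIC))
"
```

```text
32.475 [[ 54.90015415 122.55930515 284.49350358]] [ 1.41740633e-01 -3.13423831e+00  2.25214272e-03] [-5.7029193  -5.14824489  2.31506198] 0.20026283551700363
```

View pics/s13.png

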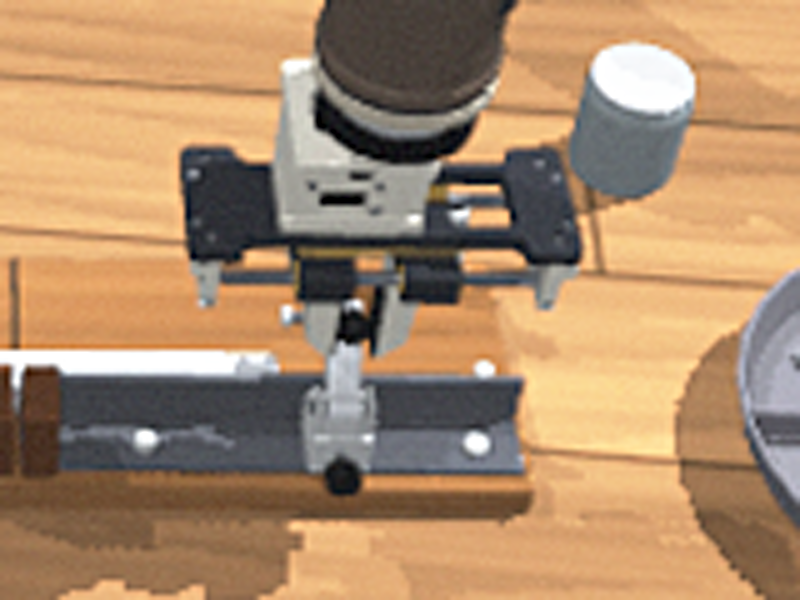

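The stop is half way up, the knob is held, and the bar stays along the fence, its end at crop (275,362). I continue.

Request:
move_arm:
  steps:
    - [-6.5,0,-0.8,0]
    - [-13.1,0,-0.8,0]
    - [-19.6,0,0.1,0]
    - [-25.9,0,1.8,0]
    - [-32,0,4.4,0]
    - [-37.6,0,7.7,0]
    - [-42.8,0,11.7,0]
    - [-45,0,13.6,0]
    - [-45,0,13.6,0]

```text
clock: 33.65
position: [0.6206, 0.1252, 0.2723]
ee_rot: [-0.141, 3.135, -0.001]
force: [4.2, -4.6, 3.3]
width: 0.2
```

```bash
python3 -c "
from h import *
st=arm.observe();print(st['clock'],W2J(st['position'],JIG)*1e3,st['ee_rot'],st['force'],st['width'])
cv2.imwrite('pics/s14.png',cv2.resize(arm.get_image('scene')[170:290,340:500,::-1],None,fx=5,fy=5,interpolation=cv2.INTER_CUBIC))
"
```

```text
33.65 [[102.37429915 122.62672523 272.32538433]] [-1.41382850e-01  3.13474859e+00 -9.74043945e-04] [ 4.16720337 -4.64760323  3.30764817] 0.20027204247870148
```

View pics/s14.png

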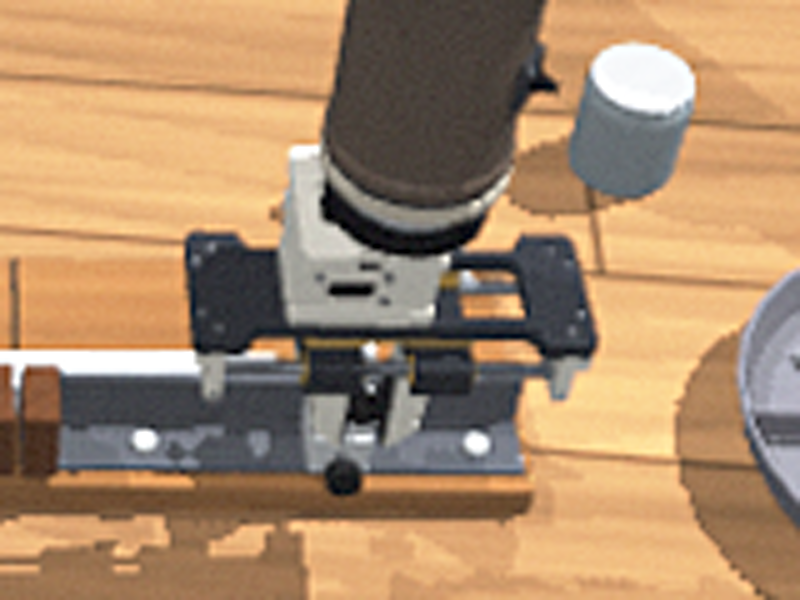

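Request:
move_arm:
  steps:
    - [0,0,0,0]
    - [0,0,0,0]
    - [0,0,-30,0]
    - [0,0,-80,0]
    - [-35,-30,-85,0]
    - [-35,-60,-85,0]
    - [-35,-60,-85,0]
    - [-35,-60,-85,0]
  grip: 45

```text
clock: 34.7
position: [0.6591, 0.0706, 0.3559]
ee_rot: [0.144, -3.137, -0.002]
force: [0.3, 0.3, 0.9]
width: 0.489
```

```bash
python3 -c "
from h import *
st,im=snap('w15');print(st['clock'],W2J(st['position'],JIG)*1e3,st['ee_rot'],st['force'],st['width'])
cv2.imwrite('pics/s15.png',cv2.resize(arm.get_image('scene')[170:290,300:460,::-1],None,fx=5,fy=5,interpolation=cv2.INTER_CUBIC))
"
```

```text
34.7 [[135.9447491   64.80887336 355.88874706]] [ 1.44280564e-01 -3.13737495e+00 -1.81553727e-03] [0.29682873 0.32589819 0.94714721] 0.4889758151547091
```

View pics/w15.png

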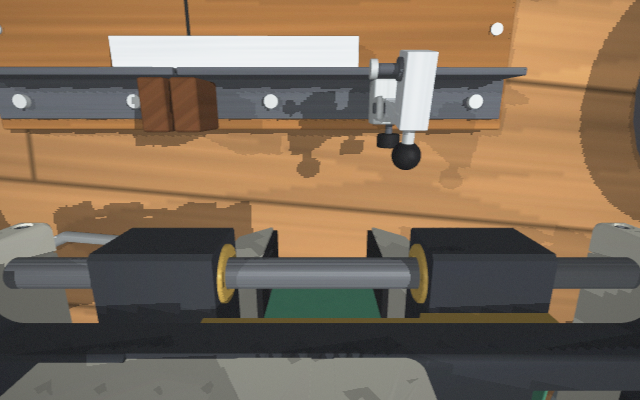

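View pics/s15.png

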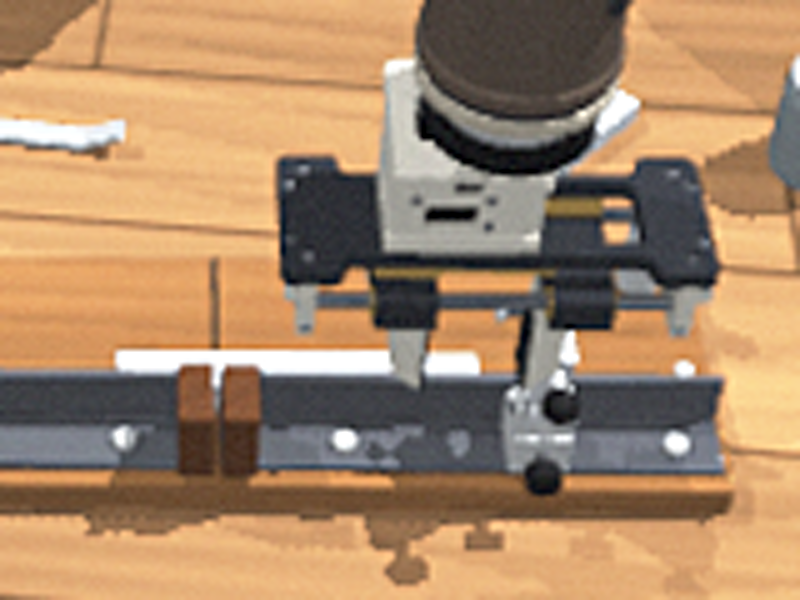

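The stop is up, its knob at (405,155), and the bar still runs along the fence from (110,38) to (359,37). I check angle and bar position in numbers.

Run:
```python
from h import *
w=wc('w15')
for th in (1.5,1.6,1.7,1.75,1.8,1.85,1.9):
    a=np.arctan2(23,-45)-th;p=J2W([.066+.0505*np.cos(a),.1225,.068+.0505*np.sin(a)],JIG);print(th,proj(w,p)[0].round(1),proj(cam('scene'),p)[0].round(1))
print("scene knob",300+561/5,170+404/5)
def lead(name,rows,u0,u1):
    im=cv2.imread(f"pics/{name}.png").mean(2);ww=wc(name);o=[]
    for r in rows:
        d=-np.diff(im[r,u0:u1]);i=np.argmax(d);s=d[max(i-2,0):i+3].clip(0);u=u0+.5+(np.arange(max(i-2,0),i+3)*s).sum()/s.sum();o.append(W2J(onz(ww,(u,r),.047),JIG)[0]*1e3)
    return np.array(o).round(1)
print(lead("w12",[100,102,104],445,475));print(lead("w15",[42,46,50,54],345,372))
im=cv2.imread("pics/w15.png");g=im.mean(2)
a=[]
for u in range(116,354,6):
    d=np.diff(g[22:60,u]);i=np.argmax(d);s=d[i-2:i+3].clip(0);a.append(W2J(onz(w,(u,22.5+(np.arange(i-2,i+3)*s).sum()/s.sum()),.047),JIG)[0]*1e3)
a=np.array(a);p=np.polyfit(a[:,1],a[:,0],1);print("near edge x tail/lead",np.polyval(p,[-104,96]))
z=np.hstack([cv2.resize(im[25:85,95:160],None,fx=6,fy=6,interpolation=cv2.INTER_CUBIC),cv2.resize(im[25:85,330:400],None,fx=6,fy=6,interpolation=cv2.INTER_CUBIC)])
cv2.imwrite("pics/w15z.png",z[:, :800])
```

```text
1.5 [409.6 138.5] [411.7 245.8]
1.6 [408.3 145.1] [411.8 247.8]
1.7 [406.9 151.1] [411.8 249.7]
1.75 [406.2 153.9] [411.8 250.7]
1.8 [405.4 156.5] [411.9 251.7]
1.85 [404.6 158.8] [411.9 252.7]
1.9 [403.9 161.1] [411.9 253.7]
scene knob 412.2 250.8
[[12.6 93.8 47. ]
 [14.2 93.8 47. ]
 [15.8 93.9 47. ]]
[[14.9 93.9 47. ]
 [17.9 93.9 47. ]
 [20.9 94.  47. ]
 [23.9 94.1 47. ]]
near edge x tail/lead [10.45326189 10.2228109 ]
```

View pics/w15z.png

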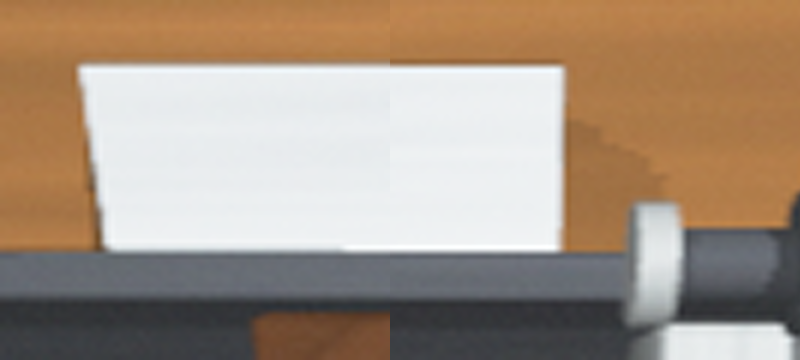

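The bar moved less than 0.2 mm during the swing, lead end at y 93.8 before and 93.9 after. The stop is at about 1.75 rad. Handing in.

```bash
python3 -c "
from h import *
print(arm.sign_off());print(arm.observe()['clock'])"
```

```text
the job is handed in; nothing more can be done
None
the job is handed in; nothing more can be done
```

The bar is gauged, the stop is back up, and the job was handed in at about 35 s. No verdict was reported.

- **What I did:** I swung the flip stop down by its knob and pressed it home with 17 N. I pushed the bar flat to the fence with the open fingers, then slid it by its tail onto the bolt head. At the bolt the push rose from about 5 N of sliding friction to 11–11.6 N. That puts about 6 N on the stop, held for over 1 s. I then backed off and swung the stop up by the knob.
- **Last checks:**
  - The stop is at about 1.75 rad in both the wrist and scene views. This is past upright but short of its 1.9 limit, and I did not press the knob further.
  - The bar's near edge is at jig x 10.5 mm (tail) and 10.2 mm (lead), where 10 mm would be touching the fence.
  - The bar's lead end was at y 93.8 mm before the swing and 93.9 mm after, so the gauged position held.
- **Less certain:** The force on the bolt is inferred by subtracting friction, not measured directly. I compared no bystander positions at the end, though nothing I saw in the views suggested any had been touched. One early reading of the bar's tail taken while the arm was moving was off by about 4 mm, and I did not use it.

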